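# Cap a vial on the bench capper

## Robot

A 6-joint arm with a two-finger parallel gripper is mounted at the origin on the work surface. World frame = base frame: x ahead of the robot, y to its left, z up, the work surface at z = 0. Lengths are in m, angles in degrees, forces in N, time in s.
With the tool pointing down it reaches from about 0.3 to 0.875 m from the base axis. Payload 6.4 kg.
Tool frame: the origin (TCP) lies at the very end of the fingers, on their centre line; the grasp point (between the pads) lies robot.hold_point_z behind it (robot.hold_point_z is the distance from the TCP to the grasp point, in m); z points along the fingers, y is the line along which they close (so a half turn about z gives the same grasp; the last joint's range is limited). The gripper opens to 88 mm and grips with 3 to 60 N. Pads are 18 mm wide; open, the fingers measure 123 mm over their backs; the gripper's body (75 mm by 187 mm) begins 45 mm behind the grasp point.
Start: joints at [62.664, 10.359, 92.074, -0, 77.567, -11.82], TCP at [0.154, 0.554, 0.239] pointing down, gripper open.
Joint ranges: [-171.53, 171.53], [-51.25, 118.39], [17.06, 147.69], [-65.23, 245.23], [0, 150.52], [-178.68, 178.68]. Speed limits (degrees/s): [147.25, 147.25, 172.46, 180, 180, 180].

## Interface

Orientations are given as [roll, pitch, yaw] about the fixed x, y, z axes, in that order (R = Rz(yaw) Ry(pitch) Rx(roll)).
In Python, from plant import robot, viewer gives the robot as it stands. The module is installed in compiled form; this text tells all that it offers.
- The arm moves only by the tool play_rows, never from a script. Its argument "deltas" is a list of rows, each a list of 4 numbers: the shift along the tool's x, y, z in m, then the turn about the tool's z in degrees. A call has exactly 8 rows; each row shifts and turns the commanded pose from where the row before left it, along the tool's axes as they then stand; what a row does not reach is not made up. A row lasts 1/12 s, in which the tool goes at most 41.7 mm and 7.16 degrees, less where a joint would pass 70% of its speed; a pose out of reach is approached as far as the arm can. A call is refused whole if a number of a shift passes 0.0417 or a number of a turn 7.16, either way. A call with a gripper value outside its range is refused whole. "grip" is the closure in counts, from 0 (fully open) to 255 (shut), set as the call begins (left out, the last holds). The fingers move at their own pace and stop on an object; the grip force is fixed at half the most. Time passes only in rows, so rows that do not move let the fingers close, or fill a call up. It gives the time, the measured TCP pose, the force, the opening and the grip force at its end, in the units of the state.
- robot.sense(): the state, without advancing time (a new reading comes with each control period).
- viewer.read_camera(name): name is "scene" or "top" or "wrist"; returns the picture (384x512x3 uint8, red, green, blue); there is no depth.
- viewer.get_calibration(name): a dict with "fx", "fy", "cx", "cy" (pixels), "eye" and "orientation" of the camera in the world; the wrist camera has in their place "T_tool_cam" (4x4, takes a point from camera to tool coordinates, whose origin is the TCP and whose axes are the flange's). Camera axes: x right, y up, looking along -z (the intrinsics and any distortion apply to the point x, -y, -z); pixel columns grow to the right and rows downward; lengths in m; the calibration is good to about 2 mm. The wrist camera is an equidistant fisheye: a pixel r from the principal point sees the ray r / f radians off the axis. A picture is of the moment at which its call begins: read the wrist's pose just before it. get_calibration takes no time and is no camera call.
- robot.job_done(): hands the job in; it is judged then, once.
The state is a dict: "time_s": time; "q": joint angles; "joint_velocities": joint speeds; "joint_efforts": joint torques, N m; "eef_pos": TCP position; "orientation": TCP orientation; "wrist_force": force on the tool from outside, world axes, zero at the start; "torque": the same for the moment, N m; "opening": finger opening in m; "finger_force": force on a finger pad.
Only numpy, scipy, OpenCV 4.12 (cv2) and the standard library are available. Lean on these libraries where they do the work, as an engineer would, in place of code of your own. Each camera call takes 0.05 s, during which the arm holds its last target. There are 200 camera calls.

## Task

Stand the capped glass vial from the white tray in the round pocket of the vial capper's slide, and push the slide fully home under the head. Then press the black palm knob down with the fingertips until it bottoms firmly on its stop, with at least 12 N but never more than 25 N, keep it there for about half a second, and let the knob rise again. Leave the vial standing in the pocket with the slide home, and do not shift the amber jar, the beaker or the spatula.

Things in the scene. Friction and masses are not known exactly. Their poses are not given: they have to be found in the camera images.
- vial_center (a point): Centre of the clear glass vial with a grey metal cap, at half its height (z along the vial, towards the cap). Glass body 23 mm in diameter, 76 mm tall in all; the lower 56 mm is straight glass, above it a neck and a 20 mm cap. About 35 g. It starts upright on the floor of the white tray (floor 5 mm above the bench, rim 16 mm above the bench, tray 270 x 200 mm).
- jar: Amber glass jar standing in the same tray, 38 mm in diameter and 55 mm tall, squatter than the vial; origin at the centre of its underside. Leave it alone.
- beaker: Open glass beaker, 60 mm in diameter, 70 mm tall, standing on the blue stirrer (plate 34 mm above the bench); origin at the centre of its underside. Leave it alone.
- spatula: Thin steel lab spatula, 190 mm long, 14 mm wide, lying on the bench. Leave it alone.
- capper: Grey bench vial capper, fixed. Origin on the bench below the plunger's axis; x points from the open front (the slide comes out towards -x) to the column behind, z up. Base 86 mm wide, x = -150 to +100 mm; slide rails 20 mm high. Head block x = -30 to +92 mm, 70 mm wide, 100 to 140 mm above the bench; the plunger's bell hangs 7 mm below it and closes over the vial's cap when pressed.
- slide (a joint): How far the slide is drawn out of the capper, in m: 0 is fully home (against a hard stop, pocket below the plunger), 0.1 is fully out. It moves along the capper's x axis; about 1.5 N of friction.
- pocket (a point): Centre of the pocket's floor in the steel slide, 8 mm above the bench; axes parallel to the capper's. The pocket is a round blind hole 26 mm in diameter and 12 mm deep with a 2.5 mm chamfer; the slide's top is 20 mm above the bench and 56 mm wide. The vial stands in it on its foot, its centre 38 mm above this point.
- push_plate (a point): Centre of the front face of the upright plate at the slide's front end, against which the slide is pushed home. The plate is 50 mm wide, 8 mm thick and stands from 18 to 50 mm above the bench; this point is 38 mm above the bench and 94 mm in front of the pocket's centre; axes parallel to the capper's, so push towards +x.
- plunger (a joint): How far the plunger is pressed down, in m; 0 is up. Its spring pushes back with about 4 N at the top, growing by 0.14 N a mm to 8 or 9 N at the end of the stroke. The stroke ends on a screwed brass stop collar, with a rubber ring, on top of the head; where the last user left the collar is not measured: the ring is met 16 to 30 mm down. From there the push rises by about 6 N a mm. Bottomed firmly means 12 to 25 N on the knob.
- knob_top (a point): Centre of the flat top of the black palm knob (54 mm in diameter) on the plunger, 206 mm above the bench when up; it moves down with the plunger.

How it is judged:
By the outcome, as a careful person would: the job done as asked, in the order asked, and still so for the second after the job is handed in, with the robot touching nothing.
It also fails if it takes over 72 s, if anything falls off the work surface, if the arm or the gripper's body presses on something with over 40 N, if the wrist force passes 120 N, or if a joint passes its speed limit or range.

## Working session

There is one attempt and no reset: what is moved stays moved. The work goes in short steps, Python scripts to look and compute and a tool call to move; the robot and the scene stay as the last step left them, time stands still between calls to the robot, and variables do not carry over. Pictures are saved under pics/ and viewed, at most 11 in all, crops included, and the job is handed in when it is done.

Besides the shell and the picture viewer there is one more tool, called after "Call:" by a JSON object that holds its "api" and its "payload". play_rows: Moves the arm, as the interface text tells. Its arguments: {"type":"object","properties":{"deltas":{"type":"array"},"grip":{"type":"number"}},"required":["deltas"]}

```bash
mkdir -p pics
python3 - <<'E'
from plant import robot, viewer
import cv2, numpy as np
s=robot.sense(); print(s, robot.hold_point_z)
for n in ["scene","top","wrist"]:
    im=viewer.read_camera(n); cv2.imwrite(f"pics/{n}0.png",im[:,:,::-1]); print(n,viewer.get_calibration(n))
E
```

```text
{'time_s': 0.0, 'q': array([ 6.26632960e+01,  1.03987666e+01,  9.21295462e+01, -1.46441461e-03,
        7.75653942e+01, -1.18202069e+01]), 'joint_velocities': array([-0.07419017, -0.01141984, -0.00669741, -0.01666565, -0.02857089,
       -0.03307123]), 'joint_efforts': array([-1.66437661e-03, -4.33846235e+01, -3.41853762e+01,  7.00181513e-02,
        3.82133375e-02, -1.45793751e-04]), 'eef_pos': array([0.15357522, 0.55358515, 0.2378586 ]), 'orientation': array([-1.79907987e+02, -1.77958293e-02,  1.64483805e+02]), 'wrist_force': array([0.0595925 , 0.09957072, 0.47468045]), 'torque': array([-0.0102188 ,  0.01187243, -0.03740729]), 'finger_force': 0.0, 'opening': 0.08795116014310837} 0.0187
scene {'fx': 348.5364844774308, 'fy': 348.5364844774308, 'cx': 255.62632364479657, 'cy': 194.70520235905113, 'eye': array([0.9486961 , 0.56224854, 0.76760142]), 'orientation': array([ 48.63764197,   0.64250161, 145.31063052])}
top {'fx': 436.27256219104027, 'fy': 436.27256219104027, 'cx': 250.16332299328556, 'cy': 197.1153445724719, 'eye': array([ 0.30946457, -0.01727148,  1.2141215 ]), 'orientation': array([ 11.82762921,  -0.21655583, -91.4565766 ])}
wrist {'fx': 297.3186396354542, 'fy': 297.3186396354542, 'cx': 254.3715252653126, 'cy': 191.46241912864528, 'T_tool_cam': array([[-1.14294243e-03,  9.48332808e-01,  3.17275243e-01,
         8.32748515e-02],
       [ 9.99999336e-01,  1.13116327e-03,  2.21329708e-04,
         1.28332570e-04],
       [-1.48995878e-04,  3.17275285e-01, -9.48333470e-01,
        -1.46490527e-01],
       [ 0.00000000e+00,  0.00000000e+00,  0.00000000e+00,
         1.00000000e+00]])}
```

View pics/scene0.png

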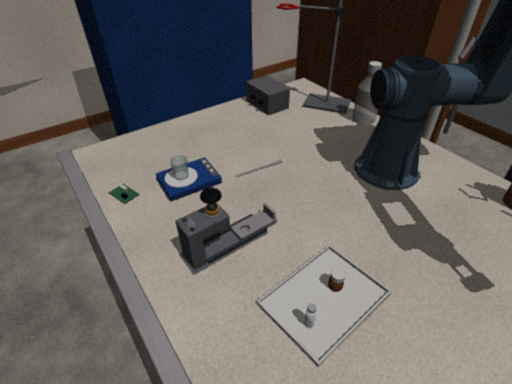

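View pics/top0.png

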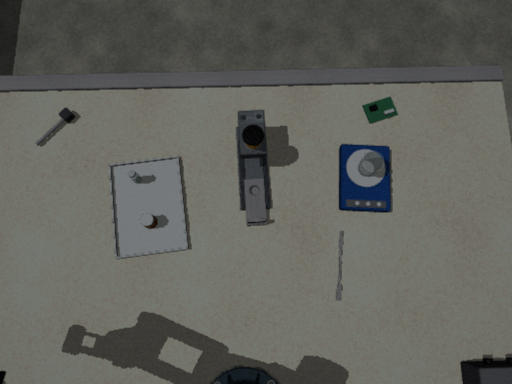

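```bash
cat > h.py <<'E'
import numpy as np, cv2
from scipy.spatial.transform import Rotation as R
from plant import robot, viewer
def ray(n,u,v):
    c=viewer.get_calibration(n)
    if n=="wrist":
        s=robot.sense(); Rt=R.from_euler('xyz',s['orientation'],degrees=True).as_matrix(); T=c['T_tool_cam']
        a=np.array([u-c['cx'],v-c['cy']]); r=np.hypot(*a); th=r/c['fx']
        d=np.array([*(np.sin(th)*a/max(r,1e-9)),np.cos(th)])*[1,-1,-1]
        return s['eef_pos']+Rt@T[:3,3], Rt@T[:3,:3]@d
    d=np.array([(u-c['cx'])/c['fx'],-(v-c['cy'])/c['fy'],-1])
    return c['eye'],R.from_euler('xyz',c['orientation'],degrees=True).as_matrix()@d
def onz(n,u,v,z):
    o,d=ray(n,u,v); return o+d*(z-o[2])/d[2]
def cross(a,b):
    (o1,d1),(o2,d2)=ray(*a),ray(*b); d1=d1/np.linalg.norm(d1); d2=d2/np.linalg.norm(d2)
    t=np.linalg.lstsq(np.c_[d1,-d2],o2-o1,rcond=None)[0]; p,q=o1+t[0]*d1,o2+t[1]*d2
    return (p+q)/2,np.linalg.norm(p-q)
E
python3 - <<'E'
from h import *
np.set_printoptions(precision=4,suppress=True)
print("vialcap",onz("top",133,175,.081),onz("scene",312,307,.081))
print("jar",onz("top",149,220,.06)); print("knob",onz("top",254,135,.206),onz("scene",210,195,.206))
print("pocket",onz("top",254,190,.02)); print("plate",onz("top",257,222,.05),onz("top",257,226,.02))
im=cv2.imread("pics/top0.png")
a=cv2.resize(im[100:235,225:285],None,fx=4.4,fy=4.4,interpolation=2); b=cv2.resize(im[145:280,100:200],None,fx=4.4,fy=4.4,interpolation=2)
cv2.imwrite("pics/crop1.png",cv2.convertScaleAbs(np.hstack([a,b]),alpha=1.5))
E
```

```text
vialcap [0.6148 0.2847 0.081 ] [0.6218 0.2921 0.081 ]
jar [0.4952 0.2439 0.06  ]
knob [ 0.6746 -0.0397  0.206 ] [ 0.6822 -0.0295  0.206 ]
pocket [ 0.5795 -0.0394  0.02  ]
plate [ 0.4841 -0.0445  0.05  ] [ 0.4775 -0.0449  0.02  ]
```

View pics/crop1.png

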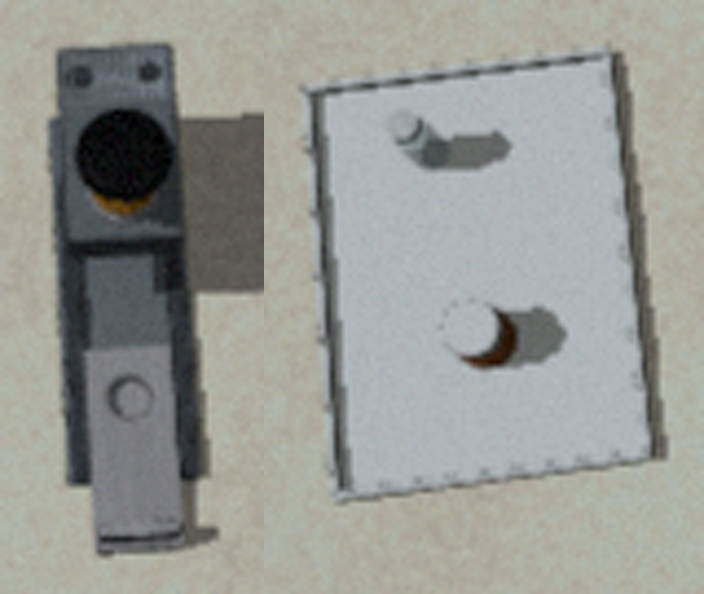

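Call:
{"api": "play_rows", "payload": {"deltas": [[-0.015,-0.004,0,0],[-0.032,-0.0085,0.005,0],[-0.032,-0.0085,0.005,0],[-0.032,-0.0085,0.005,0],[-0.032,-0.0085,0.005,0],[-0.032,-0.0085,0.005,0],[-0.032,-0.0085,0.005,0],[-0.032,-0.0085,0.005,0]]}}

```text
time_s: 0.82
eef_pos: [0.3682, 0.4278, 0.2033]
orientation: [-180.0, -0.0, 164.5]
wrist_force: [-0.6, 0.7, -0.3]
opening: 0.0882
finger_force: 0.0
```

Run:
```python
from h import *
np.set_printoptions(precision=4,suppress=True)
f=lambda x,y,z:onz("top",225+x/4.4,100+y/4.4,z)
k=f(124,155,.206);p=f(131,398,.02);print("knob",k,"pocket",p)
a,b=f(52,118,.02),f(70,482,.02);print(a,b,np.degrees(np.arctan2(*(a-b)[1::-1])))
a,b=f(88,348,.02),f(97,550,.018);print(np.degrees(np.arctan2(*(a-b)[1::-1])),np.degrees(np.arctan2(*(k-p)[1::-1])))
a,b=f(178,347,.02),f(184,535,.02);print(np.degrees(np.arctan2(*(a-b)[1::-1])))
print("vial",onz("top",132.5,173.9,.081))
s=robot.sense();print(s['time_s'],s['eef_pos'],s['orientation'])
```

```text
knob [ 0.674  -0.0377  0.206 ] pocket [ 0.5781 -0.0416  0.02  ]
[0.7681 0.0052 0.02  ] [ 0.5247 -0.0015  0.02  ] 1.5792721192826735
1.1603223038495711 2.299848541234965
-0.09413817462272829
vial [0.6179 0.2861 0.081 ]
0.8167 [0.3682 0.4278 0.2033] [-179.9855   -0.0138  164.4871]
```

Call:
{"api": "play_rows", "payload": {"deltas": [[0,0,0,-5.7],[0,0,0,-5.7],[0,0,0,-5.6],[-0.028,-0.02,0.006,0],[-0.035,-0.03,0.012,0],[-0.035,-0.035,0.012,0],[-0.035,-0.035,0.012,0],[-0.03,-0.025,0.006,0]]}}

```text
time_s: 1.48
eef_pos: [0.5165, 0.3024, 0.1601]
orientation: [-180.0, -0.1, -178.5]
wrist_force: [0.8, 0.5, -0.1]
opening: 0.0885
finger_force: 0.0
```

Run:
```python
from h import *
s=robot.sense();print(s['eef_pos'],s['orientation'])
im=viewer.read_camera("wrist"); cv2.imwrite("pics/w1.png",im[:,:,::-1])
```

```text
[0.51650596 0.30237763 0.16012564] [-1.79955834e+02 -1.13709748e-01 -1.78501146e+02]
```

View pics/w1.png

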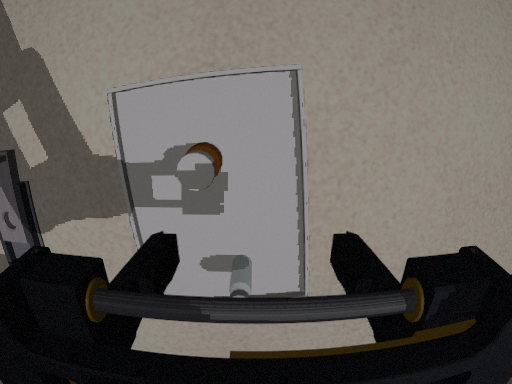

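Run:
```python
from h import *
np.set_printoptions(precision=4,suppress=True)
print("cap",onz("wrist",240,293,.081)[:2],"side",onz("wrist",240.5,275,.045)[:2],"jarlid",onz("wrist",196,173,.06)[:2], "tray corner far-left", onz("wrist",302,68,.016)[:2])
print("pocket",onz("wrist",9,218,.02))
```

```text
cap [0.6155 0.286 ] side [0.6193 0.285 ] jarlid [0.5053 0.2466] tray corner far-left [0.4101 0.3408]
pocket [ 0.5811 -0.044   0.02  ]
```

Call:
{"api": "play_rows", "payload": {"deltas": [[-0.03,-0.006,0,0],[-0.035,-0.007,0,0],[-0.025,-0.005,0,0],[-0.01,-0.001,0.014,0],[0,0,0.032,0],[0,0,0.036,0],[0,0,0.032,0],[0,0,0.018,0]]}}

```text
time_s: 2.2
eef_pos: [0.6139, 0.2871, 0.0247]
orientation: [-179.9, -0.3, -178.5]
wrist_force: [-0.3, 0.1, -0.2]
opening: 0.0882
finger_force: 0.0
```

Call:
{"api": "play_rows", "payload": {"deltas": [[0,0,0.002,0],[0,0,0,0],[0,0,0,0],[0,0,0,0],[0,0,0,0],[0,0,0,0],[0,0,0,0],[0,0,0,0]], "grip": 200}}

```text
time_s: 2.87
eef_pos: [0.6171, 0.288, 0.0283]
orientation: [180.0, 0.1, -178.5]
wrist_force: [-0.4, -1.3, -0.6]
opening: 0.037
finger_force: 0.0
```

Call:
{"api": "play_rows", "payload": {"deltas": [[0,0,0,0],[0,0,0,0],[0,0,0,0],[0,0,0,0],[0,0,0,0],[0,0,0,0],[0,0,0,0],[0,0,0,0]], "grip": 255}}

```text
time_s: 3.53
eef_pos: [0.6168, 0.2879, 0.0276]
orientation: [180.0, 0.0, -178.5]
wrist_force: [-0.0, -0.8, 0.4]
opening: 0.022
finger_force: 30.0
```

Call:
{"api": "play_rows", "payload": {"deltas": [[0,0,-0.01,0],[0,0,-0.03,0],[0,0,-0.035,0],[0,-0.01,-0.02,0],[0.005,-0.025,-0.005,0],[0.01,-0.035,0,0],[0.01,-0.04,0,0],[0.01,-0.04,0,0]]}}

```text
time_s: 4.2
eef_pos: [0.5852, 0.1361, 0.1286]
orientation: [-180.0, 0.1, -178.4]
wrist_force: [0.6, -1.4, -0.4]
opening: 0.0221
finger_force: 30.0
```

Call:
{"api": "play_rows", "payload": {"deltas": [[0.006,-0.04,0,0],[0.005,-0.035,0,0],[0,-0.025,0,0],[0,-0.019,0,0],[0,0,0,0],[0,0,0,0],[0,0,0,0],[0,0,0,0]]}}

```text
time_s: 4.87
eef_pos: [0.5776, 0.0189, 0.1277]
orientation: [180.0, -0.0, -178.4]
wrist_force: [-0.2, 0.2, -0.7]
opening: 0.0219
finger_force: 30.0
```

Run:
```python
from h import *
s=robot.sense();print(s['eef_pos'],s['orientation'])
im=viewer.read_camera("wrist")[:,:,::-1]; cv2.imwrite("pics/w2raw.png",im)
cv2.imwrite("pics/w2.png",cv2.convertScaleAbs(cv2.resize(im[100:350,30:330],None,fx=2.4,fy=2.4,interpolation=2),alpha=1.6))
```

```text
[0.57763178 0.01894392 0.12772722] [ 1.79982540e+02 -1.35948104e-03 -1.78444333e+02]
```

View pics/w2.png

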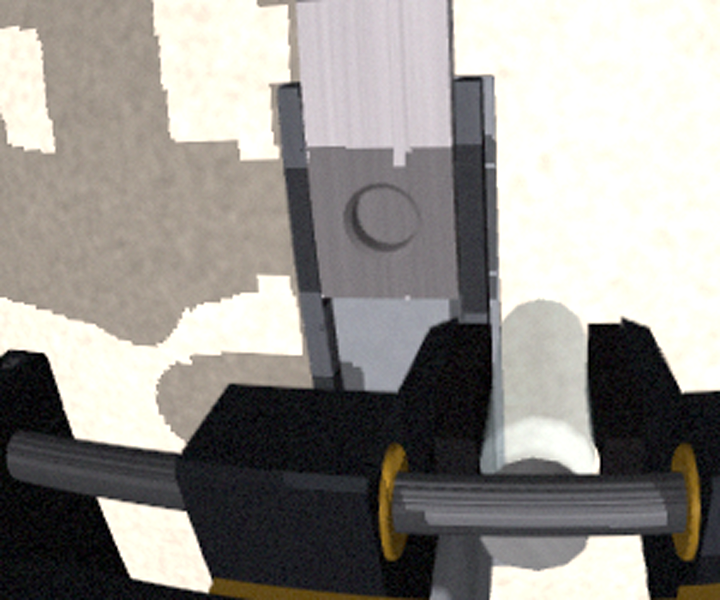

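Run:
```python
from h import *
np.set_printoptions(precision=4,suppress=True)
f=lambda x,y,z:onz("wrist",30+x/2.4,100+y/2.4,z)[:2]
print("pocket",f(382,217,.02), f(344,217,.02),f(420,217,.02),f(382,182,.02),f(382,252,.02))
for A,B in [((302,40),(321,295)),((450,40),(461,295))]:
    a,b=f(*A,.02),f(*B,.02);print(a,b,np.degrees(np.arctan2(*(b-a)[::-1])))
z0=.1277-.0226
print("vial foot front",f(545,300,z0),"L/R",f(503,335,z0),f(588,335,z0))
```

```text
pocket [ 0.58   -0.0404] [ 0.5804 -0.0555] [ 0.5796 -0.0256] [ 0.5662 -0.0398] [ 0.5943 -0.0411]
[ 0.5125 -0.0691] [ 0.6139 -0.0677] 0.7872357416630184
[ 0.5131 -0.0139] [ 0.6115 -0.0103] 2.092844482797126
vial foot front [0.5731 0.0208] L/R [0.5837 0.0099] [0.5832 0.0326]
```

Call:
{"api": "play_rows", "payload": {"deltas": [[0.003,-0.02,0,0],[0.0033,-0.025,0,0],[0,-0.0166,0.005,0],[0,0,0.02,0],[0,0,0.025,0],[0,0,0.017,0],[0,0,0.01,0],[0,0,0,0]]}}

```text
time_s: 5.58
eef_pos: [0.5712, -0.0426, 0.0481]
orientation: [179.9, -0.3, -178.4]
wrist_force: [-0.4, -0.3, -0.6]
opening: 0.0222
finger_force: 30.0
```

Call:
{"api": "play_rows", "payload": {"deltas": [[0,0,0,0],[0,0,0,0],[0,0,0,0],[0,0,0,0],[0,0,0,0],[0,0,0,0],[0,0,0,0],[0,0,0,0]]}}

```text
time_s: 6.25
eef_pos: [0.5731, -0.0441, 0.0507]
orientation: [-180.0, 0.0, -178.5]
wrist_force: [-0.6, 0.5, -0.1]
opening: 0.022
finger_force: 30.0
```

Run:
```python
from h import *
s=robot.sense();print(s['eef_pos'],s['orientation'])
im=viewer.read_camera("wrist")[:,:,::-1]; cv2.imwrite("pics/w3raw.png",im)
cv2.imwrite("pics/w3.png",cv2.convertScaleAbs(cv2.resize(im[170:320,170:340],None,fx=4,fy=4,interpolation=2),alpha=2))
```

```text
[ 0.57305988 -0.0440554   0.05073704] [-1.79996180e+02  1.35157753e-02 -1.78521540e+02]
```

View pics/w3.png

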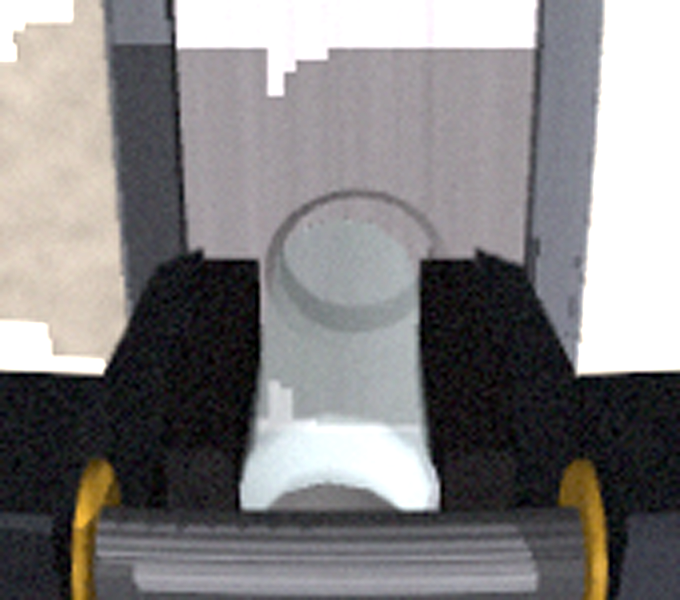

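Run:
```python
from h import *
np.set_printoptions(precision=4,suppress=True)
f=lambda x,y,z:onz("wrist",170+x/4,170+y/4,z)[:2]
print("pocket top/bot",f(352,190,.02),f(352,331,.02),"L/R",f(267,260,.02),f(438,260,.02))
z0=.0507-.0226
for y in (215,220): print("foot front",f(341,y,z0)+[.0115,0])
print("slide edges",f(183,200,.02),f(530,200,.02))
print("cap",f(241,480,.09),f(438,480,.09))
im=cv2.imread("pics/w3raw.png")
cv2.imwrite("pics/w3b.png",cv2.convertScaleAbs(cv2.resize(im[205:270,225:290],None,fx=9,fy=9,interpolation=2),alpha=3,beta=-100))
```

```text
pocket top/bot [ 0.5668 -0.0416] [ 0.5933 -0.0408] L/R [ 0.58   -0.0554] [ 0.5793 -0.0269]
foot front [ 0.5791 -0.0434]
foot front [ 0.58   -0.0434]
slide edges [ 0.5694 -0.0692] [ 0.5681 -0.0123]
cap [ 0.5724 -0.0546] [ 0.5718 -0.0326]
```

View pics/w3b.png

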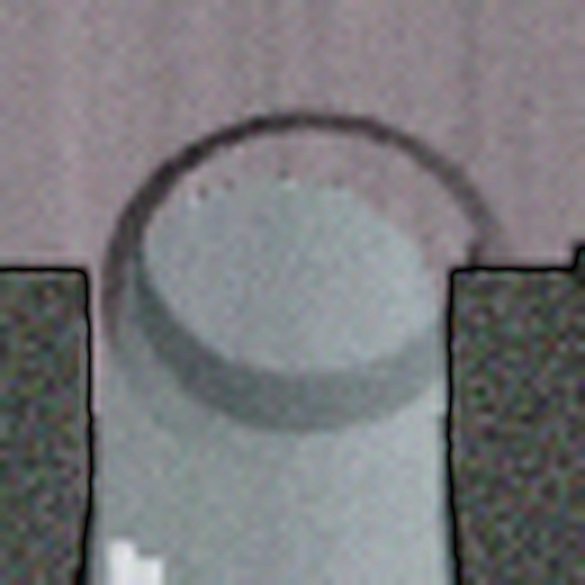

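Call:
{"api": "play_rows", "payload": {"deltas": [[0,0.0024,0,0],[0,0,0,0],[0,0,0,0],[0,0,0.004,0],[0,0,0.004,0],[0,0,0.004,0],[0,0,0.003,0],[0,0,0,0]]}}

```text
time_s: 6.97
eef_pos: [0.5727, -0.0416, 0.0347]
orientation: [180.0, -0.0, -178.5]
wrist_force: [1.7, -0.2, -0.8]
opening: 0.0221
finger_force: 30.0
```

Call:
{"api": "play_rows", "payload": {"deltas": [[0,0,0.001,0],[0,0,0.001,0],[0,0,0.001,0],[0,0,0,0],[0,0,0,0],[0,0,0,0],[0,0,0,0],[0,0,0,0]]}}

```text
time_s: 7.63
eef_pos: [0.5729, -0.0416, 0.0326]
orientation: [180.0, -0.0, -178.5]
wrist_force: [1.0, -0.3, -0.1]
opening: 0.0223
finger_force: 30.0
```

Call:
{"api": "play_rows", "payload": {"deltas": [[0,0,0.001,0],[0,0,0.001,0],[0,0,0,0],[0,0,0,0],[0,0,0,0],[0,0,0,0],[0,0,0,0],[0,0,0,0]]}}

```text
time_s: 8.3
eef_pos: [0.5729, -0.0416, 0.0306]
orientation: [180.0, -0.0, -178.5]
wrist_force: [1.1, 0.4, 1.2]
opening: 0.022
finger_force: 30.0
```

Call:
{"api": "play_rows", "payload": {"deltas": [[0,0,0,0],[0,0,0,0],[0,0,0,0],[0,0,0,0],[0,0,0,0],[0,0,0,0],[0,0,0,0],[0,0,0,0]], "grip": 0}}

```text
time_s: 8.97
eef_pos: [0.5729, -0.0416, 0.0306]
orientation: [180.0, -0.0, -178.5]
wrist_force: [0.0, -0.6, -1.1]
opening: 0.074
finger_force: 0.0
```

Call:
{"api": "play_rows", "payload": {"deltas": [[0,0,0,0],[0,0,0,0],[0,0,-0.01,0],[0,0,-0.02,0],[0,0,-0.03,0],[0,0,-0.03,0],[0,0,-0.02,0],[0,0,0,0]]}}

```text
time_s: 9.63
eef_pos: [0.5763, -0.0424, 0.1467]
orientation: [-179.8, 0.5, -178.5]
wrist_force: [0.4, -0.2, 0.1]
opening: 0.0881
finger_force: 0.0
```

Call:
{"api": "play_rows", "payload": {"deltas": [[0.015,0,0,0],[0.025,0,0,0],[0.03,0,0,0],[0.03,0,0,0],[0.025,0,0,0],[0.01,0,0,0],[0,0,0,0],[0,0,0,0]], "grip": 255}}

```text
time_s: 10.3
eef_pos: [0.4387, -0.0454, 0.141]
orientation: [-180.0, 0.1, -178.6]
wrist_force: [0.2, -0.7, 0.5]
opening: 0.0365
finger_force: 0.0
```

Run:
```python
from h import *
s=robot.sense();print(s['eef_pos'],s['orientation'])
w=viewer.read_camera("wrist")[:,:,::-1]; cv2.imwrite("pics/w4raw.png",w)
t=viewer.read_camera("scene")[:,:,::-1]; cv2.imwrite("pics/s4raw.png",t)
a=cv2.resize(w[150:350,130:380],(400,320),interpolation=2); b=cv2.resize(t[170:290,160:310],(400,320),interpolation=2)
cv2.imwrite("pics/w4.png",cv2.convertScaleAbs(np.hstack([a,b]),alpha=1.5))
```

```text
[ 0.43873984 -0.04537868  0.14099628] [-1.79972510e+02  8.76511504e-02 -1.78554635e+02]
```

View pics/w4.png

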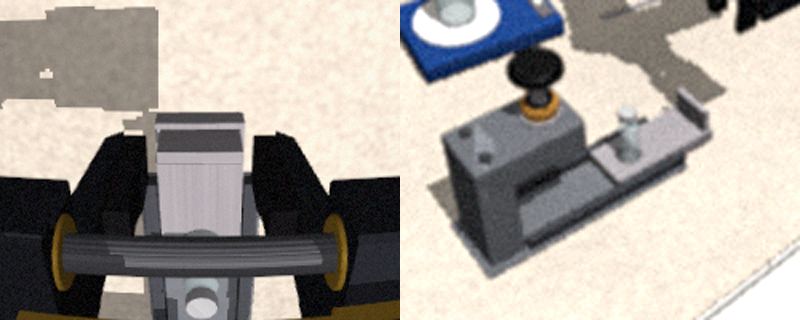

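Run:
```python
from h import *
np.set_printoptions(precision=4,suppress=True)
f=lambda x,y,z:onz("wrist",130+x/1.6,150+y/1.6,z)[:2]
print(f(157,130,.05),f(243,130,.05),f(200,155,.05),f(200,113,.02))
```

```text
[ 0.4738 -0.0678] [ 0.4726 -0.02  ] [ 0.489  -0.0435] [ 0.4762 -0.0438]
```

Call:
{"api": "play_rows", "payload": {"deltas": [[0.005,0.0015,0.01,0],[0,0,0.02,0],[0,0,0.03,0],[0,0,0.03,0],[0,0,0.015,0],[0,0,0.006,0],[0,0,0,0],[0,0,0,0]]}}

```text
time_s: 11.07
eef_pos: [0.4333, -0.0437, 0.0295]
orientation: [180.0, -0.0, -178.5]
wrist_force: [0.6, 1.0, 0.6]
opening: 0.0002
finger_force: 0.0
```

Call:
{"api": "play_rows", "payload": {"deltas": [[-0.005,0,0,0],[-0.005,0,0,0],[-0.005,0,0,0],[-0.005,0,0,0],[-0.005,0,0,0],[-0.005,0,0,0],[-0.005,0,0,0],[-0.005,0,0,0]]}}

```text
time_s: 11.73
eef_pos: [0.4735, -0.0426, 0.0296]
orientation: [-180.0, 0.0, -178.5]
wrist_force: [0.1, -0.6, -0.1]
opening: 0.0003
finger_force: 0.0
```

Call:
{"api": "play_rows", "payload": {"deltas": [[-0.005,0,0,0],[-0.008,0,0,0],[-0.01,0,0,0],[-0.01,0,0,0],[-0.01,0,0,0],[-0.01,0,0,0],[-0.01,0,0,0],[-0.008,0,0,0]]}}

```text
time_s: 12.4
eef_pos: [0.5448, -0.0405, 0.0293]
orientation: [180.0, -0.0, -178.5]
wrist_force: [-2.0, 1.2, 0.6]
opening: 0.0004
finger_force: 0.9
```

Call:
{"api": "play_rows", "payload": {"deltas": [[-0.004,0,0,0],[-0.003,0,0,0],[-0.002,0,0,0],[-0.001,0,0,0],[-0.001,0,0,0],[-0.001,0,0,0],[0,0,0,0],[0,0,0,0]]}}

```text
time_s: 13.07
eef_pos: [0.5558, -0.0406, 0.0296]
orientation: [-180.0, 0.0, -178.5]
wrist_force: [-0.7, 1.2, -0.9]
opening: 0.0005
finger_force: 0.6
```

Call:
{"api": "play_rows", "payload": {"deltas": [[-0.002,0,0,0],[-0.002,0,0,0],[-0.002,0,0,0],[-0.001,0,0,0],[-0.001,0,0,0],[-0.001,0,0,0],[-0.001,0,0,0],[-0.001,0,0,0]]}}

```text
time_s: 13.73
eef_pos: [0.567, -0.0402, 0.0296]
orientation: [-180.0, 0.0, -178.5]
wrist_force: [-1.1, 0.4, -0.5]
opening: 0.0005
finger_force: 0.8
```

Call:
{"api": "play_rows", "payload": {"deltas": [[-0.001,0,0,0],[-0.001,0,0,0],[-0.001,0,0,0],[-0.001,0,0,0],[0,0,0,0],[0,0,0,0],[0,0,0,0],[0,0,0,0]]}}

```text
time_s: 14.4
eef_pos: [0.5712, -0.0403, 0.0298]
orientation: [-180.0, 0.0, -178.5]
wrist_force: [-0.9, -0.6, 0.7]
opening: 0.0003
finger_force: 0.1
```

Call:
{"api": "play_rows", "payload": {"deltas": [[-0.0007,0,0,0],[-0.0007,0,0,0],[-0.0006,0,0,0],[0,0,0,0],[0,0,0,0],[0,0,0,0],[0,0,0,0],[0,0,0,0]]}}

```text
time_s: 15.07
eef_pos: [0.5731, -0.0401, 0.0296]
orientation: [-180.0, 0.0, -178.5]
wrist_force: [-0.1, -0.0, 0.4]
opening: 0.0002
finger_force: 0.0
```

Call:
{"api": "play_rows", "payload": {"deltas": [[-0.0007,0,0,0],[-0.0007,0,0,0],[-0.0006,0,0,0],[0,0,0,0],[0,0,0,0],[0,0,0,0],[0,0,0,0],[0,0,0,0]]}}

```text
time_s: 15.73
eef_pos: [0.5748, -0.04, 0.0295]
orientation: [180.0, -0.0, -178.5]
wrist_force: [-2.3, 0.2, 1.2]
opening: 0.0004
finger_force: 1.1
```

Run:
```python
from h import *
s=robot.sense();print(s['eef_pos'],s['wrist_force'])
w=viewer.read_camera("wrist")[:,:,::-1]; cv2.imwrite("pics/w5raw.png",w)
t=viewer.read_camera("scene")[:,:,::-1]; cv2.imwrite("pics/s5raw.png",t)
a=cv2.resize(w[150:350,130:380],(400,320),interpolation=2); b=cv2.resize(t[170:290,160:310],(400,320),interpolation=2)
cv2.imwrite("pics/w5.png",cv2.convertScaleAbs(np.hstack([a,b]),alpha=1.5))
```

```text
[ 0.57477221 -0.03998496  0.02952879] [-2.29125338  0.1764236   1.18131041]
```

View pics/w5.png

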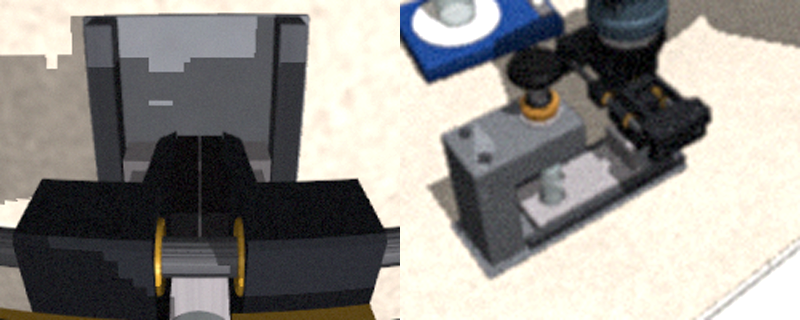

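Run:
```python
from h import *
np.set_printoptions(precision=4,suppress=True)
g=lambda x,y,z:onz("scene",160+(x-400)/2.667,170+y/2.667,z)[:2]
print("foot now",g(553,200,.02),"knob",g(536,66,.206))
im=cv2.imread("pics/s4raw.png"); print("foot before (629,157)",g(629,157,.02))
```

```text
foot now [ 0.6804 -0.0279] knob [ 0.6798 -0.0289]
foot before (629,157) [ 0.5815 -0.0331]
```

Call:
{"api": "play_rows", "payload": {"deltas": [[-0.0005,0,0,0],[-0.0005,0,0,0],[-0.0005,0,0,0],[-0.0005,0,0,0],[0,0,0,0],[0,0,0,0],[0,0,0,0],[0,0,0,0]]}}

```text
time_s: 16.5
eef_pos: [0.5748, -0.0399, 0.0293]
orientation: [180.0, -0.3, -178.5]
wrist_force: [-10.9, -1.0, 7.4]
opening: 0.0003
finger_force: 5.2
```

Call:
{"api": "play_rows", "payload": {"deltas": [[0.005,0,0,0],[0.015,0,0,0],[0.012,0,0,0],[0,0,-0.015,0],[0,0,-0.035,0],[0,0,-0.04,0],[0,0,-0.04,0],[0,0,-0.04,0]]}}

```text
time_s: 17.17
eef_pos: [0.545, -0.0407, 0.2015]
orientation: [-180.0, 0.1, -178.5]
wrist_force: [1.0, -1.0, -0.5]
opening: 0.0004
finger_force: 0.0
```

Call:
{"api": "play_rows", "payload": {"deltas": [[0,0,-0.03,0],[0,0,-0.01,0],[-0.015,0,0,0],[-0.03,0,0,0],[-0.035,0,0,0],[-0.03,0,0,0],[-0.018,0,0,0],[-0.007,0,0,0]]}}

```text
time_s: 17.83
eef_pos: [0.6816, -0.0372, 0.2377]
orientation: [180.0, -0.0, -178.5]
wrist_force: [-0.1, 0.0, -0.4]
opening: 0.0004
finger_force: 0.0
```

Call:
{"api": "play_rows", "payload": {"deltas": [[0,0,0,0],[0,0,0,0],[0,0,0,0],[0,0,0,0],[0,0,0,0],[0,0,0,0],[0,0,0,0],[0,0,0,0]]}}

```text
time_s: 18.5
eef_pos: [0.6797, -0.0374, 0.2399]
orientation: [-180.0, 0.0, -178.5]
wrist_force: [-0.4, 0.4, 0.4]
opening: 0.0004
finger_force: 0.0
```

Run:
```python
from h import *
np.set_printoptions(precision=4,suppress=True)
s=robot.sense();print(s['eef_pos'],s['wrist_force'])
w=viewer.read_camera("wrist")[:,:,::-1]; cv2.imwrite("pics/w6raw.png",w)
t=viewer.read_camera("scene")[:,:,::-1]; cv2.imwrite("pics/s6raw.png",t)
a=cv2.resize(w[130:350,130:380],(400,352),interpolation=2); b=cv2.resize(t[158:290,160:310],(400,352),interpolation=2)
cv2.imwrite("pics/w6.png",cv2.convertScaleAbs(np.hstack([a,b]),alpha=1.8))
```

```text
[ 0.6797 -0.0374  0.2399] [-0.3847  0.4211  0.3536]
```

View pics/w6.png

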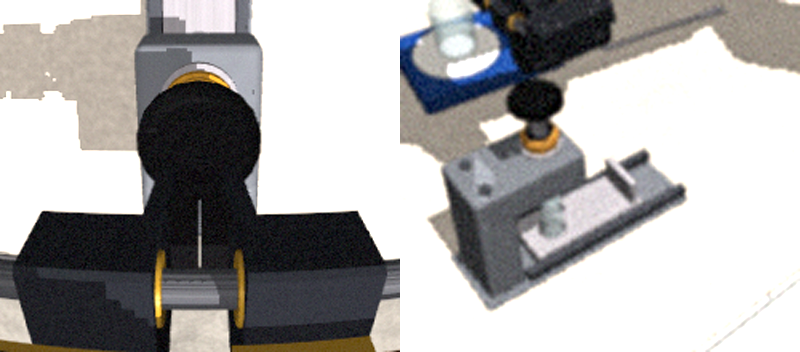

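Run:
```python
from h import *
np.set_printoptions(precision=4,suppress=True)
f=lambda x,y,z:onz("wrist",130+x/1.6,130+y/1.6,z)[:2]
print(f(199,82,.206)+[.027,0],f(138,140,.206),f(260,140,.206))
```

```text
[ 0.6771 -0.0379] [ 0.6758 -0.0626] [ 0.6745 -0.0119]
```

Call:
{"api": "play_rows", "payload": {"deltas": [[0.0035,0,0.01,0],[0,0,0.01,0],[0,0,0.008,0],[0,0,0.003,0],[0,0,0,0],[0,0,0,0],[0,0,0,0],[0,0,0,0]]}}

```text
time_s: 19.27
eef_pos: [0.6767, -0.0375, 0.209]
orientation: [-180.0, 0.0, -178.5]
wrist_force: [-0.7, -0.3, -0.1]
opening: 0.0005
finger_force: 0.0
```

Call:
{"api": "play_rows", "payload": {"deltas": [[0,0,0.001,0],[0,0,0.002,0],[0,0,0.002,0],[0,0,0.002,0],[0,0,0.002,0],[0,0,0.001,0],[0,0,0,0],[0,0,0,0]]}}

```text
time_s: 19.93
eef_pos: [0.6767, -0.0375, 0.199]
orientation: [-180.0, 0.1, -178.5]
wrist_force: [0.1, 0.3, 4.7]
opening: 0.0001
finger_force: 2.6
```

Call:
{"api": "play_rows", "payload": {"deltas": [[0,0,0.001,0],[0,0,0.002,0],[0,0,0.002,0],[0,0,0.001,0],[0,0,0.001,0],[0,0,0,0],[0,0,0,0],[0,0,0,0]]}}

```text
time_s: 20.6
eef_pos: [0.6768, -0.0375, 0.1923]
orientation: [-180.0, 0.1, -178.5]
wrist_force: [-0.6, 1.3, 5.6]
opening: 0.0007
finger_force: 3.1
```

Call:
{"api": "play_rows", "payload": {"deltas": [[0,0,0.0005,0],[0,0,0.0005,0],[0,0,0.0005,0],[0,0,0.0005,0],[0,0,0,0],[0,0,0,0],[0,0,0,0],[0,0,0,0]]}}

```text
time_s: 21.27
eef_pos: [0.6768, -0.0375, 0.1903]
orientation: [-180.0, 0.1, -178.5]
wrist_force: [-1.6, 0.6, 5.5]
opening: 0.0
finger_force: 3.2
```

Call:
{"api": "play_rows", "payload": {"deltas": [[0,0,0.0005,0],[0,0,0.0005,0],[0,0,0.0005,0],[0,0,0,0],[0,0,0,0],[0,0,0,0],[0,0,0,0],[0,0,0,0]]}}

```text
time_s: 21.93
eef_pos: [0.6768, -0.0375, 0.1889]
orientation: [-180.0, 0.1, -178.5]
wrist_force: [-0.4, 0.2, 6.5]
opening: 0.0002
finger_force: 3.3
```

Call:
{"api": "play_rows", "payload": {"deltas": [[0,0,0.0005,0],[0,0,0.0005,0],[0,0,0.0005,0],[0,0,0,0],[0,0,0,0],[0,0,0,0],[0,0,0,0],[0,0,0,0]]}}

```text
time_s: 22.6
eef_pos: [0.6768, -0.0375, 0.1874]
orientation: [-180.0, 0.1, -178.5]
wrist_force: [-1.7, 0.2, 6.7]
opening: 0.0008
finger_force: 3.4
```

Call:
{"api": "play_rows", "payload": {"deltas": [[0,0,0.0005,0],[0,0,0.0005,0],[0,0,0.0005,0],[0,0,0,0],[0,0,0,0],[0,0,0,0],[0,0,0,0],[0,0,0,0]]}}

```text
time_s: 23.27
eef_pos: [0.6768, -0.0375, 0.186]
orientation: [-180.0, 0.1, -178.5]
wrist_force: [-1.0, 0.7, 6.9]
opening: 0.0008
finger_force: 3.5
```

Call:
{"api": "play_rows", "payload": {"deltas": [[0,0,0.0005,0],[0,0,0.0005,0],[0,0,0.0005,0],[0,0,0,0],[0,0,0,0],[0,0,0,0],[0,0,0,0],[0,0,0,0]]}}

```text
time_s: 23.93
eef_pos: [0.6767, -0.0374, 0.1845]
orientation: [-180.0, 0.1, -178.5]
wrist_force: [-1.2, -0.3, 7.3]
opening: 0.0003
finger_force: 3.6
```

Call:
{"api": "play_rows", "payload": {"deltas": [[0,0,0.0005,0],[0,0,0.0005,0],[0,0,0.0005,0],[0,0,0,0],[0,0,0,0],[0,0,0,0],[0,0,0,0],[0,0,0,0]]}}

```text
time_s: 24.6
eef_pos: [0.6768, -0.0375, 0.183]
orientation: [-180.0, 0.1, -178.5]
wrist_force: [-1.7, 0.8, 7.7]
opening: 0.0002
finger_force: 3.7
```

Call:
{"api": "play_rows", "payload": {"deltas": [[0,0,0.0005,0],[0,0,0.0005,0],[0,0,0.0005,0],[0,0,0,0],[0,0,0,0],[0,0,0,0],[0,0,0,0],[0,0,0,0]]}}

```text
time_s: 25.27
eef_pos: [0.6768, -0.0375, 0.1816]
orientation: [-180.0, 0.1, -178.5]
wrist_force: [-0.7, -0.3, 7.7]
opening: 0.0004
finger_force: 3.8
```

Call:
{"api": "play_rows", "payload": {"deltas": [[0,0,0.0005,0],[0,0,0.0005,0],[0,0,0.0005,0],[0,0,0,0],[0,0,0,0],[0,0,0,0],[0,0,0,0],[0,0,0,0]]}}

```text
time_s: 25.93
eef_pos: [0.6768, -0.0375, 0.1802]
orientation: [-180.0, 0.1, -178.5]
wrist_force: [-1.8, 0.1, 8.0]
opening: 0.0005
finger_force: 3.9
```

Call:
{"api": "play_rows", "payload": {"deltas": [[0,0,0.0005,0],[0,0,0.0005,0],[0,0,0.0005,0],[0,0,0,0],[0,0,0,0],[0,0,0,0],[0,0,0,0],[0,0,0,0]]}}

```text
time_s: 26.6
eef_pos: [0.6768, -0.0375, 0.179]
orientation: [-180.0, 0.1, -178.5]
wrist_force: [-1.8, 0.6, 9.0]
opening: 0.0004
finger_force: 4.7
```

Call:
{"api": "play_rows", "payload": {"deltas": [[0,0,0.0005,0],[0,0,0.0005,0],[0,0,0.0005,0],[0,0,0,0],[0,0,0,0],[0,0,0,0],[0,0,0,0],[0,0,0,0]]}}

```text
time_s: 27.27
eef_pos: [0.6768, -0.0375, 0.1783]
orientation: [-180.0, 0.1, -178.5]
wrist_force: [-3.9, 1.2, 13.4]
opening: 0.0006
finger_force: 6.6
```

Call:
{"api": "play_rows", "payload": {"deltas": [[0,0,0.0006,0],[0,0,0.0006,0],[0,0,0,0],[0,0,0,0],[0,0,0,0],[0,0,0,0],[0,0,0,0],[0,0,0,0]]}}

```text
time_s: 27.93
eef_pos: [0.6768, -0.0375, 0.1778]
orientation: [-180.0, 0.1, -178.5]
wrist_force: [-6.0, 1.6, 16.2]
opening: 0.0006
finger_force: 8.2
```

Call:
{"api": "play_rows", "payload": {"deltas": [[0,0,-0.003,0],[0,0,-0.005,0],[0,0,-0.006,0],[0,0,-0.006,0],[0,0,-0.006,0],[0,0,-0.006,0],[0,0,-0.006,0],[0,0,-0.006,0]]}}

```text
time_s: 28.6
eef_pos: [0.6757, -0.0373, 0.2182]
orientation: [180.0, -0.1, -178.5]
wrist_force: [0.4, 0.4, 0.1]
opening: 0.0007
finger_force: 0.0
```

Call:
{"api": "play_rows", "payload": {"deltas": [[0,0,-0.01,0],[0,0,-0.01,0],[0.01,0,-0.01,0],[0.02,0,0,0],[0.03,0,0,0],[0.03,0,0,0],[0.02,0,0,0],[0,0,0,0]]}}

```text
time_s: 29.27
eef_pos: [0.5636, -0.0399, 0.2494]
orientation: [180.0, -0.1, -178.5]
wrist_force: [0.6, 0.4, -0.5]
opening: 0.0004
finger_force: 0.0
```

Run:
```python
from h import *
t=viewer.read_camera("scene")[:,:,::-1]
b=cv2.resize(t[150:300,150:310],(560,525),interpolation=2)
cv2.imwrite("pics/s7.png",cv2.convertScaleAbs(b,alpha=1.6))
```

```text
(no output)
```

View pics/s7.png

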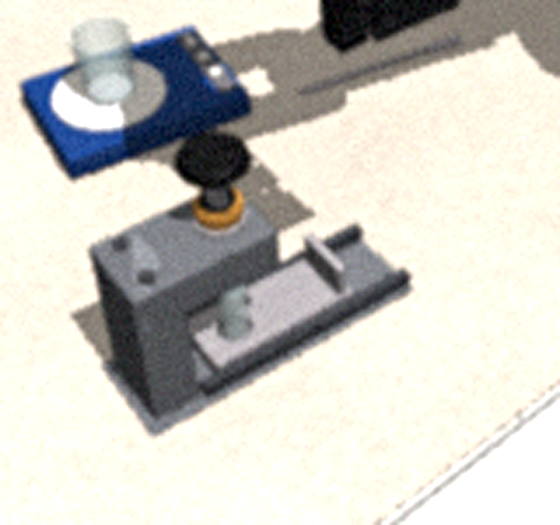

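```bash
python3 -c "
from plant import robot
print(robot.job_done())"
```

```text
the job is handed in; nothing more can be done
None
```

The vial stands in the pocket with the slide pushed to its hard stop. I pressed the knob onto its stop collar (up to about 16 N, above 12 N for nearly a second) and let it rise; the job was handed in at about 29 s with the arm clear. I never moved near the jar, beaker or spatula.

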